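# Release the eccentric cam lock and push the instrument tray home

### The job

Put the sliding instrument tray away: with the fingertips swing the orange-knobbed lever of its eccentric cam lock round (outwards, away from the tray, then forward) until it stops with the cam at its low point, and only then push the tray forward by its near edge until it is fully home against the buffers, leaving the lever at its stop. Do not force the tray against the locked cam, lift nothing, keep what is in the tray upright and in it, and leave the things standing around it where they are.

Things in the scene. Friction and masses are not known exactly. Their poses are not given: they have to be found in the camera images.
- tray_unit: Fixed base: white plate 390 x 370 mm, 12 mm thick, two steel rails, and at the far end a white console 84 mm high with three chrome spray guns (to 185 mm), front face at x = +148 mm. Origin: on the worktop midway between the rails; x points forward along the rails (the way home, within 0.3 rad of straight away from the robot), y left, z up.
- tray_travel (a joint): Travel of the tray along the unit's x axis, m: 0 to 0.008 at the start (pulled out, towards the robot), 0.110 fully home on the two black buffers of the console. 2.5 N of friction; stays where it is left. Unless the cam is near its low point the follower meets the cam disc at a travel of 0.015 to 0.021.
- tray_near_edge (a point): Middle of the top of the tray's near wall, on its near face, 78 mm up; moves with the tray. Open steel tray 180 (x) x 260 mm, rolled rim 6 mm; near wall a plain upright face from 34 to 78 mm above the worktop, inner floor at 37 mm. Push it near its middle towards the unit's +x; nothing stands before it. The tray can neither turn nor lift.
- cam_angle (a joint): Angle of cam and lever, rad, counter-clockwise from above: 0 = lever points back along the unit's -x, disc's high point towards the tray (locked); pi/2 = lever points outwards, -y; pi = lever points forward, +x, low point towards the tray, at its stop (free). Starts at 0.1 to 0.8. 0.22 N m of friction (4 N at the knob); stays where it is left. The follower passes above 2.4.
- cam_pivot (a point): Point on the cam's vertical axis, 70 mm above the worktop; fixed at x = -55, y = -175 mm of the unit, right of the tray. The black lever, 14 mm wide, 46 to 56 mm above the worktop, runs from here to the knob. Two thin steel stop pins stand 42 mm before and behind it on the tray's side.
- lever_knob (a point): Axis of the upright orange cylindrical knob at the lever's end, 62 mm from the pivot axis: diameter 18 mm, free from 56 to 92 mm above the worktop, this point at 70 mm. With the lever pointing back, the tray's side wall (78 mm high) is 45 mm from the lever's centre line: room for a shut gripper's fingers between. The knob swings on the side away from the tray.
- cam: The turning cam: black lever with orange knob and, under it, the brass eccentric disc, 48 mm diameter, 30 to 44 mm above the worktop, its centre 11 mm from the pivot axis; a red dot marks its high point. Origin on the pivot axis at the worktop; the lever points along this body's own -x and the high point along its +y, z up.
- tray: The sliding tray with all fixed to it. Origin on the worktop under its centre; x, y, z along the unit's.
- follower (a point): Centre of the steel cam follower roller, 16 mm diameter, on a bracket at the tray's right side, 37 mm above the worktop. It moves with the tray and passes the disc with 3.5 mm to spare when the cam is at its low point.
- scope_box: Loose stainless lidded box, 115 x 80 x 36 mm (wire handle to 48 mm), 0.3 to 0.55 kg, lying in the left half of the tray; origin at the centre of its underside, z up. Must stay in the tray.
- drop_bottle: Loose amber glass bottle, 32 mm diameter, 55 mm tall, standing in the right half of the tray; origin at the centre of its underside, z up. Must stay upright in the tray.
- gallipot: Loose small steel bowl, 54 mm diameter, 32 mm high, standing in the right half of the tray; origin at the centre of its underside, z up. Must stay upright in the tray.
- quiver: Loose tall flared steel scope holder, foot 92 mm across, 169 mm tall (scopes to 205 mm), on the worktop to the left. Origin at the centre of its underside. Leave alone.
- drum: Loose round lidded steel drum, 104 mm diameter, 71 mm high, on the worktop to the left. Origin at the centre of its underside. Leave alone.
- swab_jar: Loose pale translucent jar with a steel cap, 70 mm diameter, 95 mm high, on the worktop to the right. Origin at the centre of its underside. Leave alone.
- kidney_tray: Loose empty shallow steel dish, 100 x 170 x 28 mm, on the worktop to the right. Origin at the centre of its underside. Leave alone.
Not all that is in view belongs to the job. What is shaped like the scope_box but blue is not meant. Leave any pink look-alike of the gallipot alone.

How it is judged:
By the outcome, as a careful person would: the job done as asked, in the order asked, and still so for the second after the job is handed in, with the robot touching nothing.
It also fails if it takes over 43 s, if anything falls off the work surface, if the arm or the gripper's body presses on something with over 40 N, if the wrist force passes 120 N, or if a joint passes its speed limit or range.

### The arm

A 6-joint arm with a two-finger parallel gripper is mounted at the origin on the work surface. World frame = base frame: x ahead of the robot, y to its left, z up, the work surface at z = 0. Lengths are in m, angles in degrees, forces in N, time in s.
With the tool pointing down it reaches from about 0.25 to 0.725 m from the base axis. Payload 9.7 kg.
Tool frame: the origin (TCP) lies on the centre line of the jaws, within the pads' length; the fingertips stand 19 mm ahead of it and the grasp point (between the pads) is the TCP (bot.tcp_to_tips is the z of the fingertips in the tool frame, in m); z points along the fingers, y is the line along which they close (so a half turn about z gives the same grasp; the last joint's range is limited). The gripper opens to 85 mm and grips with 20 to 120 N. Pads are 22 mm wide; open, the fingers measure 114 mm over their backs; the gripper's body (76 mm by 85 mm) begins 54 mm behind the grasp point. The pads swing forward as they close: fully open they stand 13 mm farther back than shut.
Start: joints at [76.604, 4.979, 10.078, 95.1, 0, 90], TCP at [0.127, 0.535, 0.25] pointing down, gripper open.
Joint ranges: [-179.16, 179.16], [-48.56, 103.87], [-65.8, 70.77], [-126.05, 130.52], [-82.76, 87.17], [-180, 180]. Speed limits (degrees/s): [127.2, 127.2, 147.25, 180, 180, 180].

### API

Orientations are given as [roll, pitch, yaw] about the fixed x, y, z axes, in that order (R = Rz(yaw) Ry(pitch) Rx(roll)).
In Python, from workcell import bot gives the robot as it stands. The module is installed in compiled form; this text tells all that it offers.
- The arm moves only by the tool play_rows, never from a script. Its argument "increments" is a list of rows, each an object with "slide": the shift along the tool's x, y, z in mm, a list of three; "angular": the turn, a rotation vector about the tool's x, y, z in degrees, a list of three; "claw": the opening, from -1 (shut) to 1 (fully open). In form: [{"slide": [x, y, z], "angular": [rx, ry, rz], "claw": claw}, ...]. A call has 1 to 8 rows; each row shifts and turns the commanded pose from where the row before left it, along the tool's axes as they then stand; what a row does not reach is not made up. A row lasts 1/10 s, in which the tool goes at most 50 mm and 8.59 degrees, less where a joint would pass 70% of its speed; a pose out of reach is approached as far as the arm can. A call is refused whole if a number of a shift passes 50 or a number of a turn 8.59, either way. A call with a gripper value outside its range is refused whole. The fingers move at their own pace and stop on an object; "squeeze" is the grip in N (left out, the last holds). Time passes only in rows, so rows that do not move let the fingers close. It gives the time, the measured TCP pose, the force, the opening and the grip force at its end, in the units of the state.
- bot.get_obs(): the state, without advancing time (a new reading comes with each control period).
- bot.camera(name): name is "scene" or "top" or "wrist"; returns the picture (420x560x3 uint8, red, green, blue); there is no depth.
- bot.camera_info(name): a dict with "fovy" (degrees; the focal length in pixels is half the picture's height over the tangent of half this angle, whatever the lens; pixels are square), "cx", "cy" (the principal point, pixels), "R" (3x3) and "t" (3): a world point X has camera coordinates R X + t. Camera axes: x right, y down, z forward; pixel columns grow to the right and rows downward; lengths in m; the calibration is good to about 2 mm. A picture is of the moment at which its call begins: read the wrist's pose just before it. camera_info takes no time and is no camera call; for the wrist camera it gives the pose at the moment of the call.
- bot.job_done(): hands the job in; it is judged then, once.
The state is a dict: "time": time; "q": joint angles; "qd": joint speeds; "joint_efforts": joint torques, N m; "ee_pos": TCP position; "tcp_rot": TCP orientation; "wrist_force": force on the tool from outside, world axes, zero at the start; "torque": the same for the moment, N m; "opening": finger opening in m; "grasp_force": force on a finger pad.
Only numpy, scipy, OpenCV 4.12 (cv2) and the standard library are available. Lean on these libraries where they do the work, as an engineer would, in place of code of your own. Each camera call takes 0.05 s, during which the arm holds its last target. There are 200 camera calls.

## Working session

There is one attempt and no reset: what is moved stays moved. The work goes in short steps, Python scripts to look and compute and a tool call to move; the robot and the scene stay as the last step left them, time stands still between calls to the robot, and variables do not carry over. Pictures are saved under pics/ and viewed, at most 10 in all, crops included, and the job is handed in when it is done.

Besides the shell and the picture viewer there is one more tool, called after "Call:" as name([rows], argument=value, ...), one row to a line, values as JSON. play_rows: Moves the arm, as the interface text tells. Its arguments: {"type":"object","properties":{"increments":{"type":"array"},"squeeze":{"type":"number"}},"required":["increments"]}

```bash
mkdir -p pics; python3 - <<'E'
from workcell import bot
import cv2,numpy as np
o=bot.get_obs();print(o['time'],o['ee_pos'],o['tcp_rot'],o['opening'])
for n in("scene","top"):
    i=bot.camera_info(n);print(n,i)
    cv2.imwrite(f"pics/{n}0.png",cv2.cvtColor(bot.camera(n),cv2.COLOR_RGB2BGR))
E
```

```text
0.0 [0.1273616  0.53484061 0.24955818] [-1.79922237e+02 -2.42053908e-04  1.66606286e+02] 0.08588919503556537
scene {'fovy': 57.555619064283434, 'cx': 275.11785390401167, 'cy': 210.44701481928465, 'R': array([[-0.76042508,  0.6491358 ,  0.01940109],
       [ 0.45529976,  0.55418413, -0.6968372 ],
       [-0.46309375, -0.52105917, -0.71696689]]), 't': array([ 0.36881698, -0.14979363,  1.23976226])}
top {'fovy': 43.08972979380165, 'cx': 270.8598168129064, 'cy': 214.40440188954202, 'R': array([[ 0.01400696, -0.99987931, -0.00672018],
       [-0.99642701, -0.01339814, -0.08338887],
       [ 0.08328877,  0.00786419, -0.99649442]]), 't': array([-0.01532752,  0.47505178,  1.79298287])}
```

View pics/scene0.png

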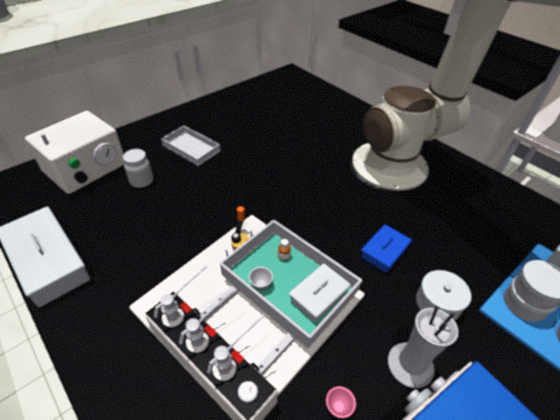

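View pics/top0.png

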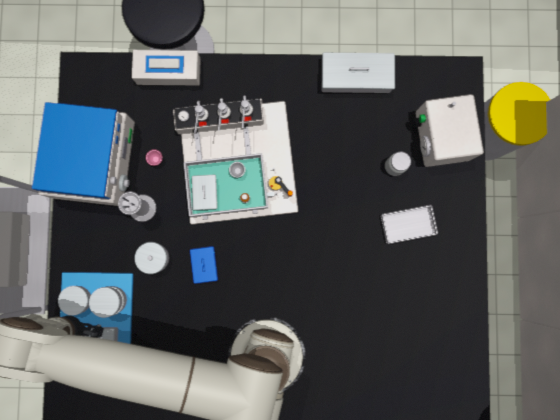

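```bash
cat > h.py <<'E'
import cv2,numpy as np
from workcell import bot
from scipy.optimize import least_squares
def K(i): return 210/np.tan(np.radians(i['fovy']/2))
def ray(i,p):
    d=np.array([(p[0]-i['cx'])/K(i),(p[1]-i['cy'])/K(i),1]); return -i['R'].T@i['t'], i['R'].T@d
def onz(i,p,z):
    c,d=ray(i,p); return c+d*(z-c[2])/d[2]
def proj(i,X):
    c=i['R']@np.asarray(X)+i['t']; return c[:2]/c[2]*K(i)+[i['cx'],i['cy']]
def two(a,pa,b,pb):
    (c1,d1),(c2,d2)=ray(a,pa),ray(b,pb)
    s=np.linalg.lstsq(np.c_[d1,-d2],c2-c1,rcond=None)[0]
    x,y=c1+s[0]*d1,c2+s[1]*d2
    return (x+y)/2,np.linalg.norm(x-y)
def orange(im):
    h=cv2.cvtColor(im,cv2.COLOR_RGB2HSV); return cv2.inRange(h,(3,190,140),(14,255,255))
E
python3 - <<'E'
from h import *
T,S=bot.camera_info('top'),bot.camera_info('scene')
im={n:cv2.cvtColor(cv2.imread(f'pics/{n}0.png'),cv2.COLOR_BGR2RGB) for n in('top','scene')}
for n in im:
    k,l,st,c=cv2.connectedComponentsWithStats(orange(im[n]))
    print(n,[(st[j].tolist(),c[j].round(1).tolist()) for j in range(1,k) if st[j][4]>3])
a=cv2.resize(im['top'][95:230,170:305],None,fx=4.4,fy=4.4,interpolation=cv2.INTER_CUBIC)
cv2.imwrite('pics/tc.png',a[...,::-1])
b=cv2.resize(im['scene'][195:345,180:380],None,fx=4,fy=4,interpolation=cv2.INTER_CUBIC)
cv2.imwrite('pics/sc.png',b[...,::-1])
E
```

```text
top [([246, 117, 4, 3, 8], [247.1, 118.2]), ([223, 120, 4, 2, 7], [224.3, 120.6]), ([200, 122, 6, 3, 9], [202.1, 123.1])]
scene [([237, 206, 7, 7, 36], [240.1, 208.8]), ([279, 247, 4, 5, 9], [280.4, 249.1]), ([284, 248, 5, 4, 10], [286.2, 249.8])]
```

View pics/tc.png

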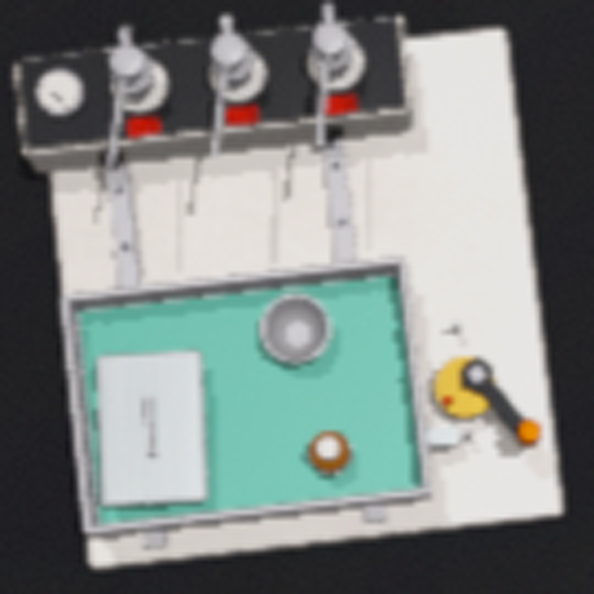

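View pics/sc.png

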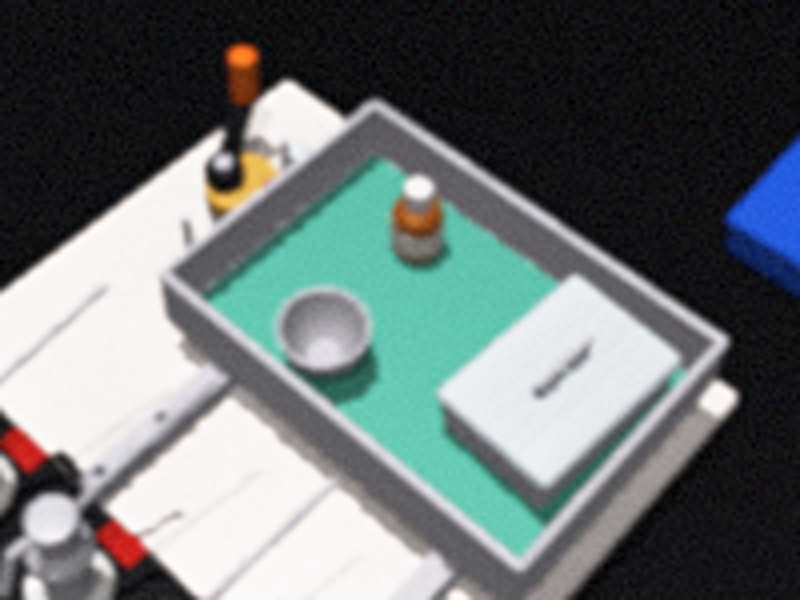

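```bash
python3 - <<'E'
from h import *
T,S=bot.camera_info('top'),bot.camera_info('scene')
t=lambda x,y:((x+.5)/4.4+170-.5,(y+.5)/4.4+95-.5); s=lambda x,y:((x+.5)/4+180-.5,(y+.5)/4+195-.5)
P={k:onz(T,t(*v),.012) for k,v in dict(nl=(90,567),nr=(563,514),fr=(507,28)).items()}
print({k:v.round(4) for k,v in P.items()}, np.linalg.norm(P['nl']-P['nr']),np.linalg.norm(P['fr']-P['nr']))
for k,a,b in[('nl',(90,530),(726,342)),('nr',(428,492),(375,103)),('fr',(403,263),(165,275)),('fl',(70,300),(520,565)),('knobtop',(529,431),(242,55)),('cap',(478,373),(225,163))]:
    X,e=two(T,t(*a),S,s(*b)); h=.092 if k[0]=='k' else .078
    print(k,X.round(4),round(e,4),'top@h',onz(T,t(*a),h).round(4),'scene@h',onz(S,s(*b),h).round(4))
E
```

```text
{'nl': array([0.441 , 0.2672, 0.012 ]), 'nr': array([ 0.4873, -0.1   ,  0.012 ]), 'fr': array([ 0.8731, -0.0519,  0.012 ])} 0.37015935211561873 0.38877376952214177
nl [0.4637 0.2593 0.0763] 0.0037 top@h [0.4646 0.2574 0.078 ] scene@h [0.4637 0.2613 0.078 ]
nr [0.4966 0.0043 0.0775] 0.0003 top@h [0.4966 0.0042 0.078 ] scene@h [0.4968 0.0048 0.078 ]
fr [0.671  0.0262 0.0729] 0.0011 top@h [0.6705 0.0257 0.078 ] scene@h [0.6724 0.03   0.078 ]
fl [0.6387 0.2792 0.0737] 0.0031 top@h [0.6389 0.2772 0.078 ] scene@h [0.6395 0.2816 0.078 ]
knobtop [ 0.5423 -0.0708  0.0905] 0.0003 top@h [ 0.5419 -0.0707  0.092 ] scene@h [ 0.5432 -0.0697  0.092 ]
cap [ 0.5891 -0.0312  0.0572] 0.0032 top@h [ 0.5872 -0.0321  0.078 ] scene@h [ 0.5977 -0.015   0.078 ]
```

The two views agree. The unit's yaw is about 7.15°, the pivot is near (0.588, -0.0315) and the knob near (0.542, -0.071), so the cam angle is about 0.58 rad. Next I'll go above the knob.

Call:
play_rows([
  {"slide":[-17,-15,0],"angular":[0,0,0],"claw":0},
  {"slide":[-34,-31,0],"angular":[0,0,0],"claw":0},
  {"slide":[-34,-31,0],"angular":[0,0,0],"claw":0},
  {"slide":[-34,-31,0],"angular":[0,0,0],"claw":0},
  {"slide":[-34,-31,0],"angular":[0,0,0],"claw":0},
  {"slide":[-34,-31,0],"angular":[0,0,0],"claw":0},
  {"slide":[-34,-31,0],"angular":[0,0,0],"claw":0},
  {"slide":[-34,-31,0],"angular":[0,0,0],"claw":0},
], squeeze=20)

```text
time: 0.9
ee_pos: [0.3222, 0.2486, 0.2502]
tcp_rot: [180.0, 0.0, 166.6]
wrist_force: [1.0, 1.1, 0.5]
opening: 0.0429
grasp_force: 0.0
```

Call:
play_rows([
  {"slide":[-34,-31,0],"angular":[0,0,0],"claw":0},
  {"slide":[-34,-31,0],"angular":[0,0,0],"claw":0},
  {"slide":[-34,-31,0],"angular":[0,0,0],"claw":0},
  {"slide":[-34,-31,0],"angular":[0,0,0],"claw":0},
  {"slide":[-34,-31,0],"angular":[0,0,0],"claw":0},
  {"slide":[-34,-31,0],"angular":[0,0,0],"claw":0},
  {"slide":[-34,-31,0],"angular":[0,0,8],"claw":0},
  {"slide":[-34,-31,0],"angular":[0,0,8],"claw":0},
])

```text
time: 1.7
ee_pos: [0.5242, -0.059, 0.2497]
tcp_rot: [-180.0, -0.0, 150.3]
wrist_force: [0.6, 0.2, -0.2]
opening: 0.0427
grasp_force: 0.0
```

```bash
python3 - <<'E'
from h import *
o=bot.get_obs();print(o['time'],o['ee_pos'],o['tcp_rot'],o['opening'],o['q'],o['wrist_force'])
E
```

```text
1.7 [ 0.52422238 -0.05901954  0.24971218] [-1.79995168e+02 -2.90184928e-02  1.50291753e+02] 0.04269978070711744 [-6.42713715e+00  1.89563980e+00  6.77999199e+00  9.49129177e+01
  7.03072247e-03  2.32811067e+01] [ 0.60271539  0.20078478 -0.2075833 ]
```

Call:
play_rows([
  {"slide":[0,0,0],"angular":[0,0,8.5],"claw":0},
  {"slide":[0,0,0],"angular":[0,0,8.5],"claw":0},
  {"slide":[0,0,0],"angular":[0,0,8.5],"claw":0},
  {"slide":[0,0,0],"angular":[0,0,8.5],"claw":0},
  {"slide":[0,0,0],"angular":[0,0,8.5],"claw":0},
  {"slide":[0,0,0],"angular":[0,0,8.5],"claw":0},
  {"slide":[0,0,0],"angular":[0,0,8.5],"claw":0},
  {"slide":[0,0,0],"angular":[0,0,8.5],"claw":0},
])

```text
time: 2.5
ee_pos: [0.5232, -0.0572, 0.2499]
tcp_rot: [-180.0, -0.0, 82.3]
wrist_force: [0.2, 0.2, -0.1]
opening: 0.0426
grasp_force: 0.0
```

Call:
play_rows([
  {"slide":[0,0,0],"angular":[0,0,8.5],"claw":0},
  {"slide":[0,0,0],"angular":[0,0,8.5],"claw":0},
  {"slide":[0,0,0],"angular":[0,0,8.5],"claw":0},
  {"slide":[0,0,0],"angular":[0,0,8.5],"claw":0},
  {"slide":[0,0,0],"angular":[0,0,8],"claw":0},
])

```text
time: 3.0
ee_pos: [0.5232, -0.0572, 0.2499]
tcp_rot: [-180.0, 0.0, 40.3]
wrist_force: [-0.4, -0.6, 0.7]
opening: 0.0427
grasp_force: 0.0
```

```bash
python3 - <<'E'
from h import *
o=bot.get_obs();print(o['time'],o['ee_pos'],o['tcp_rot'])
W=bot.camera_info('wrist');im=bot.camera('wrist')
cv2.imwrite('pics/w1.png',im[...,::-1])
for k in((.5423,-.0708,.092),(.588,-.0315,.056)):print(proj(W,k))
n,l,st,c=cv2.connectedComponentsWithStats(orange(im))
print([(st[j].tolist(),c[j].round(1).tolist(),onz(W,c[j],.085).round(4)) for j in range(1,n) if st[j][4]>60])
E
```

```text
3.0 [ 0.5231965  -0.05722146  0.24989073] [-1.79966939e+02  3.04062493e-02  4.02558033e+01]
[309.53346429 186.68126361]
[307.46000645 106.31527263]
[([303, 176, 22, 21, 157], [312.6, 185.9], array([ 0.5435, -0.0737,  0.085 ]))]
```

View pics/w1.png

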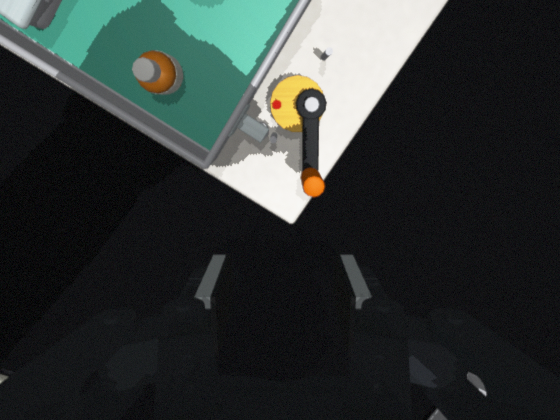

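The wrist view shows the knob top at (314,186) and the pivot cap at (311,104), about 4 px from prediction. I'll shift that small amount and descend around the knob.

Call:
play_rows([
  {"slide":[5.5,24,0],"angular":[0,0,0],"claw":0},
  {"slide":[0,0,30],"angular":[0,0,0],"claw":0},
  {"slide":[0,0,30],"angular":[0,0,0],"claw":0},
  {"slide":[0,0,30],"angular":[0,0,0],"claw":0},
  {"slide":[0,0,30],"angular":[0,0,0],"claw":0},
  {"slide":[0,0,25],"angular":[0,0,0],"claw":0},
  {"slide":[0,0,20],"angular":[0,0,0],"claw":0},
  {"slide":[0,0,0],"angular":[0,0,0],"claw":0},
])

```text
time: 3.85
ee_pos: [0.5413, -0.0716, 0.0821]
tcp_rot: [-179.8, 0.2, 40.7]
wrist_force: [0.2, 0.3, -0.9]
opening: 0.0429
grasp_force: 0.0
```

Call:
play_rows([
  {"slide":[0,0,0],"angular":[0,0,0],"claw":-0.5},
  {"slide":[0,0,0],"angular":[0,0,0],"claw":-0.65},
  {"slide":[0,0,0],"angular":[0,0,0],"claw":-0.7},
  {"slide":[0,0,0],"angular":[0,0,0],"claw":-0.7},
], squeeze=20)

```text
time: 4.25
ee_pos: [0.5436, -0.0719, 0.0866]
tcp_rot: [179.9, -0.1, 40.6]
wrist_force: [-1.7, 0.9, 6.4]
opening: 0.0172
grasp_force: 21.4
```

Call:
play_rows([
  {"slide":[0.1,3.2,0],"angular":[0,0,-3],"claw":-0.7},
  {"slide":[0.2,5.4,0],"angular":[0,0,-5],"claw":-0.7},
  {"slide":[0.2,5.4,0],"angular":[0,0,-5],"claw":-0.7},
  {"slide":[0.2,5.4,0],"angular":[0,0,-5],"claw":-0.7},
  {"slide":[0.2,5.4,0],"angular":[0,0,-5],"claw":-0.7},
  {"slide":[0.2,5.4,0],"angular":[0,0,-5],"claw":-0.7},
])

```text
time: 4.85
ee_pos: [0.5679, -0.0891, 0.0865]
tcp_rot: [179.9, -0.1, 68.8]
wrist_force: [-2.6, 3.8, 5.7]
opening: 0.0175
grasp_force: 21.4
```

Call:
play_rows([
  {"slide":[0.3,6.5,0],"angular":[0,0,-6],"claw":-0.7},
  {"slide":[0.3,6.5,0],"angular":[0,0,-6],"claw":-0.7},
  {"slide":[0.3,6.5,0],"angular":[0,0,-6],"claw":-0.7},
  {"slide":[0.3,6.5,0],"angular":[0,0,-6],"claw":-0.7},
  {"slide":[0.3,6.5,0],"angular":[0,0,-6],"claw":-0.7},
  {"slide":[0.3,6.5,0],"angular":[0,0,-6],"claw":-0.7},
  {"slide":[0.3,6.5,0],"angular":[0,0,-6],"claw":-0.7},
  {"slide":[0.3,6.5,0],"angular":[0,0,-6],"claw":-0.7},
])

```text
time: 5.65
ee_pos: [0.618, -0.0866, 0.0865]
tcp_rot: [180.0, -0.1, 116.9]
wrist_force: [-6.1, 4.6, 6.2]
opening: 0.0173
grasp_force: 21.5
```

Call:
play_rows([
  {"slide":[0.3,6.5,0],"angular":[0,0,-6],"claw":-0.7},
  {"slide":[0.3,6.5,0],"angular":[0,0,-6],"claw":-0.7},
  {"slide":[0.3,6.5,0],"angular":[0,0,-6],"claw":-0.7},
  {"slide":[0.3,6.5,0],"angular":[0,0,-6],"claw":-0.7},
  {"slide":[0.3,6.5,0],"angular":[0,0,-6],"claw":-0.7},
  {"slide":[0.3,6.5,0],"angular":[0,0,-6],"claw":-0.7},
  {"slide":[0.3,6.5,0],"angular":[0,0,-6],"claw":-0.7},
  {"slide":[0.3,6.5,0],"angular":[0,0,-6],"claw":-0.7},
])

```text
time: 6.45
ee_pos: [0.6497, -0.0481, 0.0864]
tcp_rot: [-180.0, -0.1, 164.9]
wrist_force: [-9.2, 1.7, 7.7]
opening: 0.0169
grasp_force: 21.6
```

Call:
play_rows([
  {"slide":[0.5,5.4,0],"angular":[0,0,-5],"claw":-0.7},
  {"slide":[0.5,5.4,0],"angular":[0,0,-5],"claw":-0.7},
  {"slide":[0.4,4.3,0],"angular":[0,0,-4],"claw":-0.7},
  {"slide":[0.3,3.2,0],"angular":[0,0,-3],"claw":-0.7},
  {"slide":[0.2,2.2,0],"angular":[0,0,-2],"claw":-0.7},
  {"slide":[0.1,2.2,0],"angular":[0,0,-2],"claw":-0.7},
])

```text
time: 7.05
ee_pos: [0.6515, -0.026, 0.0866]
tcp_rot: [-180.0, 0.1, -174.3]
wrist_force: [-2.2, 0.1, 5.1]
opening: 0.0174
grasp_force: 21.4
```

Call:
play_rows([
  {"slide":[0,2,0],"angular":[0,0,-1.5],"claw":-0.7},
  {"slide":[0,2,0],"angular":[0,0,0],"claw":-0.7},
])

```text
time: 7.25
ee_pos: [0.6511, -0.023, 0.0866]
tcp_rot: [-179.8, 0.1, -172.9]
wrist_force: [-1.0, -11.5, 3.7]
opening: 0.0171
grasp_force: 21.5
```

Call:
play_rows([
  {"slide":[0,1.5,0],"angular":[0,0,0],"claw":-0.7},
  {"slide":[0,0,0],"angular":[0,0,0],"claw":-0.7},
])

```text
time: 7.45
ee_pos: [0.6511, -0.0229, 0.0866]
tcp_rot: [-179.7, 0.1, -173.0]
wrist_force: [-0.9, -12.2, 3.6]
opening: 0.017
grasp_force: 21.4
```

The knob now pushes back with about 12 N without moving, so the lever is at its stop. I'll release, lift, and go to the near edge.

Call:
play_rows([
  {"slide":[0,-2,0],"angular":[0,0,0],"claw":-0.7},
  {"slide":[0,0,0],"angular":[0,0,0],"claw":-0.3},
  {"slide":[0,0,0],"angular":[0,0,0],"claw":-0.1},
  {"slide":[0,0,0],"angular":[0,0,0],"claw":-0.1},
  {"slide":[0,0,-20],"angular":[0,0,0],"claw":-0.1},
  {"slide":[0,0,-30],"angular":[0,0,0],"claw":-0.1},
  {"slide":[0,0,-35],"angular":[0,0,0],"claw":-0.1},
  {"slide":[0,0,-30],"angular":[0,0,0],"claw":-0.1},
])

```text
time: 8.25
ee_pos: [0.6506, -0.022, 0.2019]
tcp_rot: [180.0, 0.0, -172.9]
wrist_force: [0.2, -0.3, 0.3]
opening: 0.0381
grasp_force: 0.0
```

Call:
play_rows([
  {"slide":[28,25,0],"angular":[0,0,0],"claw":-1},
  {"slide":[28,25,0],"angular":[0,0,0],"claw":-1},
  {"slide":[28,25,0],"angular":[0,0,0],"claw":-1},
  {"slide":[28,25,0],"angular":[0,0,0],"claw":-1},
  {"slide":[28,25,0],"angular":[0,0,0],"claw":-1},
  {"slide":[28,25,0],"angular":[0,0,0],"claw":-1},
  {"slide":[24,24,0],"angular":[0,0,0],"claw":-1},
  {"slide":[0,0,0],"angular":[0,0,0],"claw":-1},
])

```text
time: 9.05
ee_pos: [0.4362, 0.1284, 0.2009]
tcp_rot: [180.0, 0.0, -172.7]
wrist_force: [1.3, -0.1, 0.7]
opening: -0.0
grasp_force: 0.0
```

```bash
python3 - <<'E'
from h import *
o=bot.get_obs();print(o['time'],o['ee_pos'],o['tcp_rot'],o['wrist_force'])
t=cv2.resize(bot.camera('top')[95:230,170:305],None,fx=4.4,fy=4.4,interpolation=cv2.INTER_CUBIC)
cv2.imwrite('pics/t2.png',t[...,::-1])
E
```

```text
9.05 [0.43624403 0.1283605  0.20089467] [ 1.79954861e+02  2.69579860e-02 -1.72726527e+02] [ 1.27033897 -0.05716138  0.65112783]
```

View pics/t2.png

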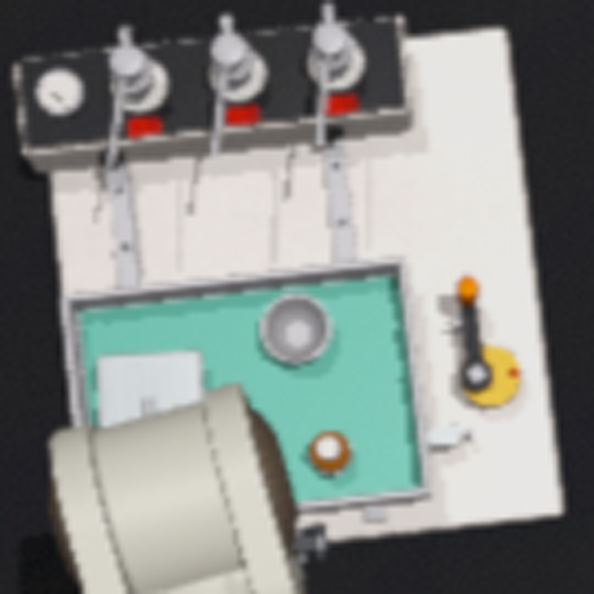

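The lever now points forward along the unit's x (knob (467,287), pivot (476,374)), with the red dot outward. Contents and tray haven't moved. I'll go down and push.

Call:
play_rows([
  {"slide":[0,0,30],"angular":[0,0,0],"claw":-1},
  {"slide":[0,0,30],"angular":[0,0,0],"claw":-1},
  {"slide":[0,0,30],"angular":[0,0,0],"claw":-1},
  {"slide":[0,0,25],"angular":[0,0,0],"claw":-1},
  {"slide":[0,0,18],"angular":[0,0,0],"claw":-1},
  {"slide":[-10,0,0],"angular":[0,0,0],"claw":-1},
  {"slide":[-8,0,0],"angular":[0,0,0],"claw":-1},
  {"slide":[-4,0,0],"angular":[0,0,0],"claw":-1},
])

```text
time: 9.9
ee_pos: [0.4624, 0.1294, 0.0685]
tcp_rot: [180.0, 0.1, -172.9]
wrist_force: [-0.4, 1.6, -0.8]
opening: -0.0003
grasp_force: 0.0
```

Call:
play_rows([
  {"slide":[-3,0,0],"angular":[0,0,0],"claw":-1},
  {"slide":[-3,0,0],"angular":[0,0,0],"claw":-1},
  {"slide":[-3,0,0],"angular":[0,0,0],"claw":-1},
  {"slide":[-3,0,0],"angular":[0,0,0],"claw":-1},
  {"slide":[-3,0,0],"angular":[0,0,0],"claw":-1},
])

```text
time: 10.4
ee_pos: [0.4753, 0.1312, 0.0674]
tcp_rot: [180.0, -0.0, -172.9]
wrist_force: [-3.1, -0.6, 1.7]
opening: -0.0002
grasp_force: 1.4
```

Call:
play_rows([
  {"slide":[-4,0,0],"angular":[0,0,0],"claw":-1},
  {"slide":[-4,0,0],"angular":[0,0,0],"claw":-1},
  {"slide":[-4,0,0],"angular":[0,0,0],"claw":-1},
  {"slide":[-4,0,0],"angular":[0,0,0],"claw":-1},
  {"slide":[-4,0,0],"angular":[0,0,0],"claw":-1},
])

```text
time: 10.9
ee_pos: [0.4955, 0.1337, 0.0672]
tcp_rot: [180.0, -0.0, -172.9]
wrist_force: [-2.0, 0.8, 2.6]
opening: 0.0003
grasp_force: 1.4
```

Call:
play_rows([
  {"slide":[-4,0,0],"angular":[0,0,0],"claw":-1},
  {"slide":[-5,0,0],"angular":[0,0,0],"claw":-1},
  {"slide":[-5,0,0],"angular":[0,0,0],"claw":-1},
  {"slide":[-5,0,0],"angular":[0,0,0],"claw":-1},
  {"slide":[-5,0,0],"angular":[0,0,0],"claw":-1},
  {"slide":[-5,0,0],"angular":[0,0,0],"claw":-1},
])

```text
time: 11.5
ee_pos: [0.5244, 0.1373, 0.0672]
tcp_rot: [180.0, -0.0, -172.9]
wrist_force: [-3.0, 1.6, 1.1]
opening: 0.0003
grasp_force: 1.4
```

Call:
play_rows([
  {"slide":[-5,0,0],"angular":[0,0,0],"claw":-1},
  {"slide":[-5,0,0],"angular":[0,0,0],"claw":-1},
  {"slide":[-5,0,0],"angular":[0,0,0],"claw":-1},
  {"slide":[-5,0,0],"angular":[0,0,0],"claw":-1},
  {"slide":[-4,0,0],"angular":[0,0,0],"claw":-1},
])

```text
time: 12.0
ee_pos: [0.5482, 0.1402, 0.0672]
tcp_rot: [-180.0, -0.0, -172.9]
wrist_force: [-2.8, 2.2, 0.8]
opening: 0.0001
grasp_force: 1.4
```

Call:
play_rows([
  {"slide":[-4,0,0],"angular":[0,0,0],"claw":-1},
  {"slide":[-4,0,0],"angular":[0,0,0],"claw":-1},
  {"slide":[-3,0,0],"angular":[0,0,0],"claw":-1},
  {"slide":[-3,0,0],"angular":[0,0,0],"claw":-1},
  {"slide":[-3,0,0],"angular":[0,0,0],"claw":-1},
  {"slide":[-2,0,0],"angular":[0,0,0],"claw":-1},
])

```text
time: 12.6
ee_pos: [0.5669, 0.1425, 0.0672]
tcp_rot: [-180.0, -0.0, -172.9]
wrist_force: [-3.8, 0.1, 0.2]
opening: 0.0
grasp_force: 1.3
```

Call:
play_rows([
  {"slide":[-2,0,0],"angular":[0,0,0],"claw":-1},
  {"slide":[-2,0,0],"angular":[0,0,0],"claw":-1},
  {"slide":[-2,0,0],"angular":[0,0,0],"claw":-1},
])

```text
time: 12.9
ee_pos: [0.5718, 0.1431, 0.0672]
tcp_rot: [-180.0, -0.1, -172.9]
wrist_force: [-13.6, -0.3, 6.3]
opening: -0.0
grasp_force: 7.2
```

Call:
play_rows([
  {"slide":[-1.5,0,0],"angular":[0,0,0],"claw":-1},
  {"slide":[0,0,0],"angular":[0,0,0],"claw":-1},
])

```text
time: 13.1
ee_pos: [0.5718, 0.1431, 0.0672]
tcp_rot: [-180.0, -0.3, -172.9]
wrist_force: [-16.6, -0.8, 7.5]
opening: 0.0001
grasp_force: 8.3
```

Call:
play_rows([
  {"slide":[-1,0,0],"angular":[0,0,0],"claw":-1},
  {"slide":[0,0,0],"angular":[0,0,0],"claw":-1},
])

```text
time: 13.3
ee_pos: [0.5718, 0.1431, 0.0672]
tcp_rot: [-180.0, -0.4, -172.9]
wrist_force: [-22.2, -2.0, 10.5]
opening: 0.0001
grasp_force: 11.1
```

Solid stop at the buffers. I'll back off slowly, rise and check.

Call:
play_rows([
  {"slide":[3,0,0],"angular":[0,0,0],"claw":-1},
  {"slide":[8,0,0],"angular":[0,0,0],"claw":-1},
  {"slide":[25,0,0],"angular":[0,0,0],"claw":-1},
  {"slide":[30,0,-10],"angular":[0,0,0],"claw":-1},
  {"slide":[30,0,-30],"angular":[0,0,0],"claw":-1},
  {"slide":[30,0,-40],"angular":[0,0,0],"claw":-1},
  {"slide":[30,0,-40],"angular":[0,0,0],"claw":-1},
  {"slide":[30,0,-30],"angular":[0,0,0],"claw":-1},
])

```text
time: 14.1
ee_pos: [0.3896, 0.1202, 0.2199]
tcp_rot: [180.0, 0.2, -172.9]
wrist_force: [-0.2, -1.3, 0.4]
opening: -0.0001
grasp_force: 0.0
```

```bash
python3 - <<'E'
from h import *
a=bot.camera('top');b=bot.camera('scene')
t=cv2.resize(a[95:230,170:305],(400,400),interpolation=cv2.INTER_CUBIC)
s=cv2.resize(b[195:345,130:280],(400,400),interpolation=cv2.INTER_CUBIC)
cv2.imwrite('pics/t3.png',np.hstack([t,s])[...,::-1])
for n,i in(('top',a),('scene',b)):
    d=cv2.absdiff(i[...,::-1].copy(),cv2.imread(f'pics/{n}0.png')).max(2)
    if n=='top': print('jar/kidney/pot/drum-quiver diff',[(d[r]>60).sum() for r in(np.s_[145:250,370:445],np.s_[145:170,140:168],np.s_[185:280,110:175])])
print(bot.get_obs()['wrist_force'])
E
```

```text
jar/kidney/pot/drum-quiver diff [np.int64(0), np.int64(0), np.int64(0)]
[ 1.69971622 -0.15807566  0.76667695]
```

View pics/t3.png

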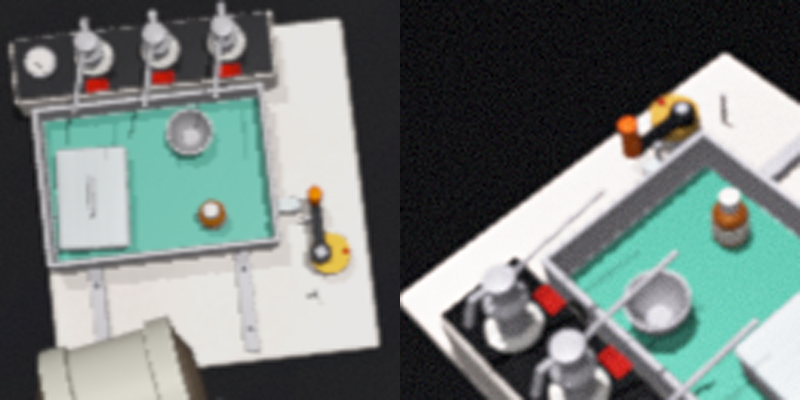

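The tray is against the console, the lever is still forward (knob (314,193), pivot (320,250)), the contents are upright, and the surroundings show no change.

```bash
python3 -c "
from workcell import bot
print(bot.job_done())"
```

```text
the job is handed in; nothing more can be done
None
```

I swung the cam lever round to its stop, then pushed the tray home until it stopped firmly against the buffers; the last images show its contents upright and nothing nearby moved, and the job is handed in at about 14 s of the 43 s allowed.

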